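# Clamp the re-glued sanding block in the one-hand bar clamp

## Robot

A 7-joint arm with a two-finger parallel gripper is mounted at the origin on a cart in front of the work surface, level with it; the furniture and walls round the work are solid. World frame = base frame: x ahead of the robot, y to its left, z up, the work surface at z = 0. Lengths are in mm, angles in degrees, forces in N, time in s.
With the tool pointing down it reaches from about 400 to 850 mm from the base axis. Payload 4.4 kg.
Tool frame: the origin (TCP) lies at the very end of the fingers, on their centre line; the grasp point (between the pads) lies 19 mm behind it; x points along the fingers, z is the direction in which the jaws open and shut, and the axes are right-handed (so a half turn about x gives the same grasp; the last joint's range is limited). The gripper opens to 94 mm and grips with 3 to 60 N. Pads are 16 mm wide; open, the fingers measure 119 mm over their backs; the gripper's body (75 mm by 177 mm) begins 78 mm behind the grasp point.
Start: joints at [-75.905, 36.005, 2.206, 86.941, -1.547, 57.084, -1.146], TCP at [199.377, 618.682, 205.478] pointing down, gripper open.
Joint ranges: [-175.42, 175.42], [-21.48, 121.26], [-71.46, 75.88], [10.55, 141.38], [-63.04, 243.04], [13.31, 113.54], [-168.57, 168.57]. Speed limits (degrees/s): [147.25, 147.25, 180, 180, 180, 180, 180].

## Interface

Orientations are given as [roll, pitch, yaw] about the fixed x, y, z axes, in that order (R = Rz(yaw) Ry(pitch) Rx(roll)).
In Python, from rig import env gives the robot as it stands. The module is installed in compiled form; this text tells all that it offers.
- The arm moves only by the tool move_arm, never from a script. Its argument "motion" is a list that holds one entry, the list of rows, each a list of 7 numbers: the shift along the world's x, y, z in mm, then the turn, a rotation vector about the world's x, y, z in degrees, then the opening, from 0 (shut) to 1 (fully open). In form: [[[dx, dy, dz, ax, ay, az, gripper], ...]]. A call has 1 to 20 rows; each row is the pose to reach, as a shift and turn from the pose commanded when the call began; what a row does not reach only later rows make up. A row lasts 1/12 s, in which the tool goes at most 41.7 mm and 7.16 degrees, less where a joint would pass 70% of its speed; a pose out of reach is approached as far as the arm can. A call with a gripper value outside its range is refused whole. The fingers move at their own pace and stop on an object; "newtons" is the grip in N (left out, the last holds). Time passes only in rows, so rows that repeat a pose let the fingers close. It gives the time, the measured TCP pose, the force and the opening at its end, in the units of the state.
- env.read_state(): the state, without advancing time (a new reading comes with each control period).
- env.camera(name): name is "scene" or "top" or "wrist"; returns (picture, depth): 400x640x3 uint8, red, green, blue; 400x640 float32, mm along the optical axis (not along the pixel's ray), 0 where there is no reading.
- env.camera_params(name): a dict with "K" (3x3 intrinsics, pixels), "extrinsics" (4x4, takes a point from camera to world coordinates). Camera axes: x right, y up, looking along -z (the intrinsics and any distortion apply to the point x, -y, -z); pixel columns grow to the right and rows downward; lengths in mm; the calibration is good to about 2 mm. The wrist camera is an equidistant fisheye: a pixel r from the principal point sees the ray r / f radians off the axis. A picture is of the moment at which its call begins: read the wrist's pose just before it. camera_params takes no time and is no camera call; for the wrist camera it gives the pose at the moment of the call.
- env.close_job(): hands the job in, once; it reports no verdict.
The state is a dict: "clock": time; "qpos": joint angles; "dq": joint speeds; "joint_efforts": joint torques, N m; "ee_pos": TCP position; "tool_rot": TCP orientation; "force": force on the tool from outside, world axes, zero at the start; "wrist_torque": the same for the moment, N m; "grip_width": finger opening in mm.
Only numpy, scipy, OpenCV 4.12 (cv2) and the standard library are available. Lean on these libraries where they do the work, as an engineer would, in place of code of your own. Each camera call takes 0.05 s, during which the arm holds its last target.

## Task

The emery facing of the cork sanding block has just been glued back on. Stand the block on its end on the plywood base between the two pads of the bar clamp, facings towards the pads, then squeeze and release the clamp's white trigger again and again until the sliding jaw grips the block firmly (about 10 N), never with more than 30 N, which would crush the cork. Close the jaw by the trigger only, without pushing the jaw itself, leave the block clamped and upright, and leave the other things on the bench where they are.

Things in the scene. Friction and masses are not known exactly. Their poses are not given: they have to be found in the camera images.
- clamp: One-hand bar clamp on its side on a fixed plywood base (x -85..+105, y -97..+79, top z 12 mm). Origin on the bench below the bar, at the trigger pivot's x. +x runs along the bar to the sliding jaw, z up. Steel bar: y 0, z 25..39. Grey housing: x -26..+14, y -16..+33, top z 54. Jaws reach to +y (tops z 50), handle and trigger to -y. Only trigger and sliding jaw move. All in mm.
- trigger_grip (a point): Point on the centre line of the white trigger where it is squeezed (clamp x +11, y -49, z 32 mm at rest), 74 mm from its pivot; trigger 8 mm thick, z 19..45 mm. It moves about 21 mm to the clamp's -x in a full squeeze. A return spring pushes back with 1.6 N here at rest, 2.8 N fully squeezed. 25 mm beside handle and trigger are free for fingers.
- trigger (a joint): Trigger angle: 0 at rest, 0.29 rad at its stop. A pawl drags the toothed bar: a full squeeze closes the jaw 3 to 8 mm (play hangs on the tooth it meets); on release the jaw stays. Trigger force at the grip point: the free jaw moves at 8 to 9.5 N, the block is pressed with 6 N at about 12 N, 10 N at 13.5 N, 30 N at 20 N. A trigger that stalls at 13 to 15 N well short of its stop means firm.
- jaw (a joint): Travel of the sliding jaw with its bar: 0 with the pads 48 mm apart, growing as it closes (pads 48 mm minus this apart). It stays where the trigger brings it: the brake holds up to 14 N. Grey jaw behind its pad, 80 mm long, top at z 47 mm. It must not be pushed directly.
- body_jaw: Black pad of the jaw that does not move, 36 x 36 mm, beside the housing; origin at the middle of its face, which looks along the clamp's +x (clamp x = +22, y = +48, z = 32 mm).
- jaw_pad: Black rubber pad of the sliding jaw, 36 x 36 mm, facing the other pad; origin at the middle of its face. It gives like a spring of about 6 N/mm.
- block_center (a point): Centre of the cork and dark emery sanding block, 42 x 72 x 24 mm, about 0.11 kg. It stands on its small end, 72 mm high. Its x axis is the 42 mm width (level), y the 72 mm height (up), z the 24 mm thickness (level, square to the facings; along the bar when clamped). Take it across the 42 mm width near the top, so that the fingers clear the clamp.
- ring_case: White ring box 54 x 50 x 43 mm, bystander; origin under its centre.
- polish: Red and cream bar of polishing compound 32 x 63 x 28 mm, bystander; origin under its centre.
- tape: Roll of tan tape 98 mm across, 25 mm high, bystander; origin under its centre.
- handle_grip (a point): Middle of the black handle (fixed, 12 mm thick along x, z 18..46 mm) at clamp x -22, y -50, z 32 mm; the trigger is on its +x side. Over both outer faces they measure 43 mm at rest, 22 mm squeezed. Fingers reaching down round both, centred at about clamp x -20, y -50, squeeze the trigger while closing from 70 to about 24 mm; one finger may also draw the trigger alone.

How it is judged:
By the outcome, as a careful person would: the job done as asked, in the order asked, and still so for the second after the job is handed in, with the robot touching nothing.
It also fails if it takes over 67 s, if anything falls off the work surface, if the arm or the gripper's body presses on something with over 40 N, if the wrist force passes 120 N, or if a joint passes its speed limit or range.

## Working session

There is one attempt and no reset: what is moved stays moved. The work goes in short steps, Python scripts to look and compute and a tool call to move; the robot and the scene stay as the last step left them, time stands still between calls to the robot, and variables do not carry over. Pictures are saved under pics/ and viewed, and the job is handed in when it is done.

Besides the shell and the picture viewer there is one more tool, called after "Emit:" by a JSON object that holds its "name" and its "arguments", one argument or row to a line. move_arm: Moves the arm, as the interface text tells. Its arguments: {"type":"object","properties":{"motion":{"type":"array","items":{"type":"array","items":{"type":"array","items":{"type":"number"}}}},"newtons":{"type":"number"}},"required":["motion"]}

```bash
mkdir -p pics; cat > h.py <<'E'
import numpy as np,cv2
from rig import env
def snap(n,f):
    p=env.camera_params(n); im,d=env.camera(n); cv2.imwrite('pics/'+f+'.png',im[:,:,::-1]); np.savez('pics/'+f+'.npz',im=im,d=d,K=p['K'],E=p['extrinsics']); return im,d,p
def pts(d,K,E):
    v,u=np.mgrid[:d.shape[0],:d.shape[1]]
    x=(u-K[0,2])/K[0,0]*d; y=(v-K[1,2])/K[1,1]*d
    P=np.stack([x,-y,-d,np.ones_like(d)],-1); return (P@np.array(E).T)[...,:3]
E
python3 - <<'E'
from h import *
for n in('scene','top'):
    im,d,p=snap(n,n+'1'); print(p)
print(env.read_state())
E
```

```text
{'K': array([[496.55526733,   0.        , 321.9895231 ],
       [  0.        , 496.55526733, 197.14752992],
       [  0.        ,   0.        ,   1.        ]]), 'extrinsics': array([[ 8.89244741e-01,  3.17938936e-01, -3.28874783e-01,
         2.92839318e+02],
       [-4.57349162e-01,  6.04300009e-01, -6.52421063e-01,
        -5.25739939e+02],
       [-8.69102478e-03,  7.30572606e-01,  6.82779711e-01,
         7.08734408e+02],
       [ 0.00000000e+00,  0.00000000e+00,  0.00000000e+00,
         1.00000000e+00]])}
{'K': array([[415.28204653,   0.        , 312.62070352],
       [  0.        , 415.28204653, 199.79347503],
       [  0.        ,   0.        ,   1.        ]]), 'extrinsics': array([[ 2.13373272e-02,  9.89624628e-01, -1.42083828e-01,
         4.86442091e+02],
       [-9.99769210e-01,  2.14759476e-02, -5.57953035e-04,
         8.66432198e+01],
       [ 2.49922079e-03,  1.42062942e-01,  9.89854471e-01,
         9.03557271e+02],
       [ 0.00000000e+00,  0.00000000e+00,  0.00000000e+00,
         1.00000000e+00]])}
{'clock': 0.1, 'qpos': array([-75.90472126,  36.05337088,   2.2045563 ,  86.98960483,
        -1.54646754,  57.08375291,  -1.14548184]), 'dq': array([-6.36131784e-02, -1.30053586e-01,  1.06865155e-01, -1.98134967e-01,
       -3.44923371e-02,  5.51874049e-02,  1.36984132e-04]), 'joint_efforts': array([ 2.01228104e-03, -5.50785756e+01,  1.14698991e+00, -1.87115586e+01,
       -5.22041938e-02,  1.92234147e-02,  3.96255189e-05]), 'ee_pos': array([199.21682141, 618.09256778, 204.65315981]), 'tool_rot': array([-178.54621168,   89.90299748, -106.41230359]), 'force': array([-0.87464832,  1.29888328, -1.07941081]), 'wrist_torque': array([ 0.02307826, -0.0288177 , -0.027777  ]), 'grip_width': 93.87657996112645}
```

View pics/scene1.png

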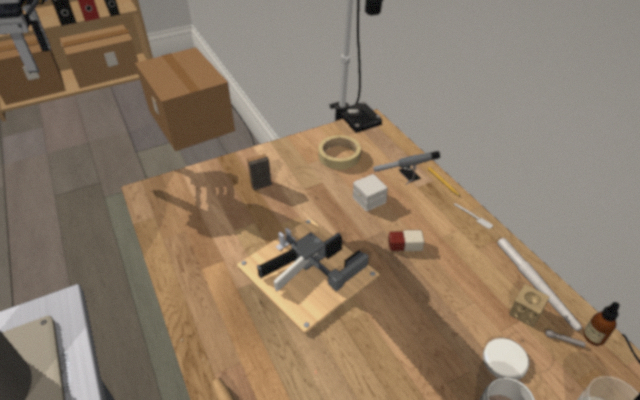

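View pics/top1.png

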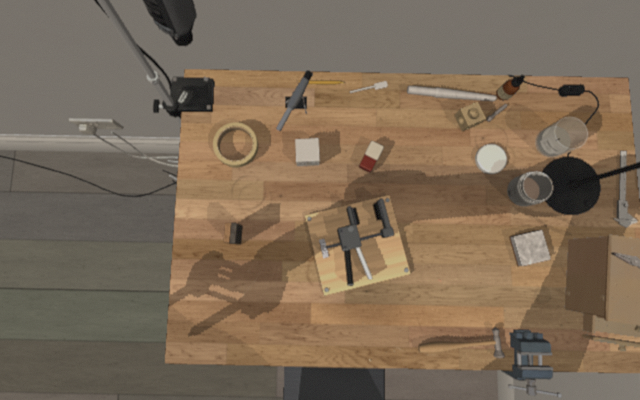

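The top view shows the clamp's housing at about (350,237), its base corners at (306,215), (390,198), (410,270) and (325,293), and the block standing at about (236,233). In the scene view the block is at (260,172). Next I'll measure both.

```bash
python3 - <<'E'
from h import *
for n in('top1','scene1'):
    z=np.load(f'pics/{n}.npz'); P=pts(z['d'],z['K'],z['E']); im=z['im']
    print(n,'table z',np.median(P[...,2][(P[...,0]>350)&(P[...,0]<500)&(P[...,1]>150)&(P[...,1]<200)]))
    # block
    m=(np.abs(P[...,0]-415)<90)&(np.abs(P[...,1]-265)<80)&(P[...,2]>15)&(P[...,2]<120)
    lab=cv2.connectedComponents(m.astype(np.uint8))[1]
    for l in range(1,lab.max()+1):
        q=P[lab==l]
        if len(q)<40: continue
        zt=np.percentile(q[:,2],90); t=q[np.abs(q[:,2]-72)<6]
        print('blk',len(q),q.min(0),q.max(0),zt,len(t), cv2.minAreaRect(t[:,:2].astype(np.float32)) if len(t)>5 else '')
    # base
    B=(np.abs(P[...,0]-410)<160)&(np.abs(P[...,1]-10)<150)&(np.abs(P[...,2]-12)<5)
    B=cv2.morphologyEx(B.astype(np.uint8),cv2.MORPH_OPEN,np.ones((3,3)))
    q=P[B>0]; print('base',len(q),cv2.minAreaRect(q[:,:2].astype(np.float32)),np.median(q[:,2]))
    bx=cv2.boxPoints(cv2.minAreaRect(q[:,:2].astype(np.float32)));print(bx)
# crops
im=cv2.imread('pics/top1.png'); cv2.imwrite('pics/topc.png',cv2.resize(im[190:300,215:415],None,fx=4,fy=4,interpolation=cv2.INTER_CUBIC))
im=cv2.imread('pics/scene1.png'); cv2.imwrite('pics/scc.png',cv2.resize(im[140:340,230:390],None,fx=3,fy=3,interpolation=cv2.INTER_CUBIC))
E
```

```text
top1 table z -0.04084696532521548
base 4457 ((514.555419921875, -11.542678833007812), (160.47145080566406, 190.36761474609375), 15.035942077636719) 12.416464736961416
[[ 412.37366    59.5672  ]
 [ 461.75977  -124.28285 ]
 [ 616.7372    -82.65256 ]
 [ 567.3511    101.197495]]
scene1 table z -2.073067719952803
base 4422 ((512.62353515625, -13.499504089355469), (162.6189727783203, 191.3459014892578), 14.55570125579834) 10.367202994478134
[[ 409.87915   58.66792]
 [ 457.96838 -126.5365 ]
 [ 615.3679   -85.66693]
 [ 567.2787    99.53749]]
```

View pics/topc.png

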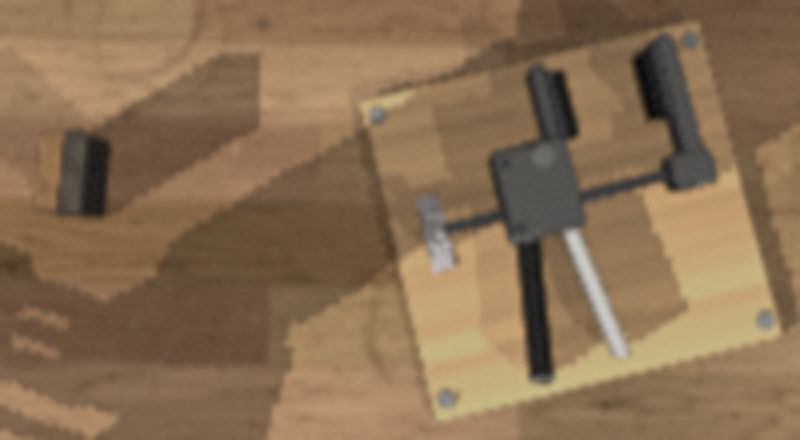

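View pics/scc.png

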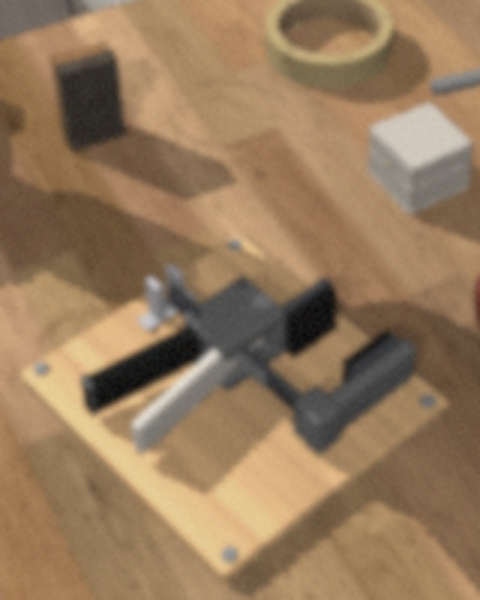

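```bash
cat > m1.py <<'E'
from h import *
for n in('top1','scene1'):
    z=np.load(f'pics/{n}.npz'); P=pts(z['d'],z['K'],z['E']); im=z['im']
    X,Y,Z=P[...,0],P[...,1],P[...,2]
    m=(X>330)&(X<560)&(Y>190)&(Y<340)&(Z>15)&(Z<120)
    lab=cv2.connectedComponents(m.astype(np.uint8))[1]
    for l in range(1,lab.max()+1):
        q=P[lab==l]
        if len(q)<40: continue
        t=q[np.abs(q[:,2]-72)<5]
        print('blk',len(q),q.min(0).round(),q.max(0).round(),len(t), cv2.minAreaRect(t[:,:2].astype(np.float32)) if len(t)>5 else '',t[:,2].mean(),t.mean(0))
    B=(X>350)&(X<680)&(np.abs(Y+5)<150)&(np.abs(Z-11)<4)
    B=cv2.morphologyEx(B.astype(np.uint8),cv2.MORPH_OPEN,np.ones((3,3)))
    q=P[B>0]; r=cv2.minAreaRect(q[:,:2].astype(np.float32)); print('base',len(q),r,np.median(q[:,2])); print(cv2.boxPoints(r))
    H=(X>350)&(X<680)&(np.abs(Y+5)<150)&(np.abs(Z-54)<2.5)
    q=P[H]; print('housing',len(q),cv2.minAreaRect(q[:,:2].astype(np.float32)) if len(q) else '')
E
python3 m1.py
```

```text
blk 351 [516. 239.  15.] [558. 263.  75.] 254 ((537.3312377929688, 251.32467651367188), (23.479591369628906, 40.844635009765625), 88.80464172363281) 71.68738616103109 [537.223487   251.00790059  71.68738616]
base 4824 ((522.063720703125, -9.410850524902344), (175.9571533203125, 190.09950256347656), 15.077118873596191) 12.300799374000064
[[ 412.38943   59.48207]
 [ 461.83792 -124.07356]
 [ 631.73804  -78.30377]
 [ 582.28955  105.25186]]
housing 386 ((562.1399536132812, -6.598884582519531), (62.89371871948242, 120.76370239257812), 52.33837127685547)
blk 577 [513. 234.  15.] [556. 264.  73.] 157 ((534.6595458984375, 249.4917755126953), (28.373981475830078, 40.840518951416016), 87.51751708984375) 69.54137314968452 [533.85033195 247.98838051  69.54137315]
base 5273 ((519.41015625, -11.7425537109375), (176.64891052246094, 191.2796173095703), 14.607844352722168) 10.347306246566063
[[ 409.82028    58.530075]
 [ 458.06137  -126.56636 ]
 [ 629.        -82.01518 ]
 [ 580.7589    103.08125 ]]
housing 70 ((539.5425415039062, 8.298145294189453), (59.803199768066406, 39.100250244140625), 16.092912673950195)
```

```bash
cat >> h.py <<'E'
from scipy.spatial.transform import Rotation as Ro
def st():
    s=env.read_state(); R=Ro.from_euler('xyz',s['tool_rot'],degrees=True)
    M=R.as_matrix(); zz=M[:,2]
    print('t',round(s['clock'],2),'p',s['ee_pos'].round(1),'toolx',M[:,0].round(3),'zaz %.2f'%np.degrees(np.arctan2(zz[1],zz[0])),'F',s['force'].round(1),'w',round(s['grip_width'],1),'q',s['qpos'].round(0))
    return s,R
E
python3 - <<'E'
from h import *
st()
print(env.camera_params('wrist'))
E
```

```text
t 0.1 p [199.2 618.1 204.7] toolx [-0.    -0.002 -1.   ] zaz 72.13 F [-0.9  1.3 -1.1] w 93.9 q [-76.  36.   2.  87.  -2.  57.  -1.]
{'K': array([[309.70691629,   0.        , 317.60476004],
       [  0.        , 309.70691629, 194.45124825],
       [  0.        ,   0.        ,   1.        ]]), 'extrinsics': array([[ 3.07510051e-01, -9.13247076e-01, -2.67240242e-01,
         1.20176193e+02],
       [ 9.51542099e-01,  2.94459365e-01,  8.86640638e-02,
         6.43074725e+02],
       [-2.28080500e-03, -2.81555432e-01,  9.59542254e-01,
         3.83857510e+02],
       [ 0.00000000e+00,  0.00000000e+00,  0.00000000e+00,
         1.00000000e+00]])}
```

Emit:
{"name": "move_arm", "arguments": {
  "motion": [
    [[338, -367, -55, 0, 0, -73, 0.8], [338, -367, -55, 0, 0, -73, 0.8], [338, -367, -55, 0, 0, -73, 0.8], [338, -367, -55, 0, 0, -73, 0.8], [338, -367, -55, 0, 0, -73, 0.8], [338, -367, -55, 0, 0, -73, 0.8], [338, -367, -55, 0, 0, -73, 0.8], [338, -367, -55, 0, 0, -73, 0.8], [338, -367, -55, 0, 0, -73, 0.8], [338, -367, -55, 0, 0, -73, 0.8], [338, -367, -55, 0, 0, -73, 0.8], [338, -367, -55, 0, 0, -73, 0.8], [338, -367, -55, 0, 0, -73, 0.8], [338, -367, -55, 0, 0, -73, 0.8], [338, -367, -55, 0, 0, -73, 0.8], [338, -367, -55, 0, 0, -73, 0.8]]
  ]
}}

```text
clock: 1.43
ee_pos: [536.0, 253.5, 150.2]
tool_rot: [148.8, 89.9, 148.1]
force: [0.4, 0.4, -0.5]
grip_width: 75.4
```

```bash
cat >> h.py <<'E'
def fpts(d,K,E):
    v,u=np.mgrid[:d.shape[0],:d.shape[1]]
    x=(u-K[0,2])/K[0,0]; y=(v-K[1,2])/K[1,1]; r=np.hypot(x,y)+1e-9; t=np.tan(r)
    P=np.stack([x/r*t*d,-y/r*t*d,-d,np.ones_like(d)],-1); return (P@np.array(E).T)[...,:3]
E
python3 - <<'E'
from h import *
st()
im,d,p=snap('wrist','w1')
P=fpts(d,p['K'],p['extrinsics']); X,Y,Z=P[...,0],P[...,1],P[...,2]
m=(X>490)&(X<590)&(Y>210)&(Y<300)&(Z>60)&(Z<80)
q=P[m]; print(len(q),cv2.minAreaRect(q[:,:2].astype(np.float32)) if len(q) else '',np.median(q[:,2]),q.mean(0),'table',np.median(Z[(X>450)&(X<500)&(Y>200)&(Y<240)]))
E
```

```text
t 1.43 p [536.  253.5 150.2] toolx [-0.001  0.001 -1.   ] zaz -0.72 F [ 0.4  0.4 -0.5] w 75.4 q [-41.  36.  20. 100. -17.  47. -13.]
1321 ((534.7444458007812, 251.18515014648438), (24.68533706665039, 40.9868278503418), 87.0267105102539) 71.58357733287676 [534.78073616 252.48895343  71.05185426] table -0.2253396813677
```

View pics/w1.png

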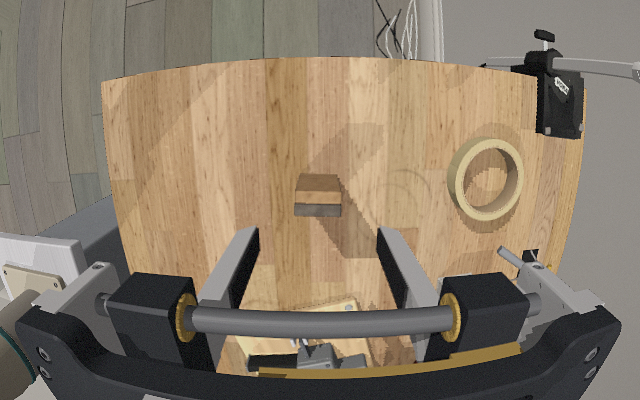

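The wrist view shows the block standing at (318,195), with its cork top above and the dark emery below at (318,210). It sits between the fingers' columns at about (240,240) and (395,240). I'll go down to hover just over its top and check the pose.

Emit:
{"name": "move_arm", "arguments": {
  "motion": [
    [[0, 0, -30, 0, 0, -2, 0.8], [0, 0, -60, 0, 0, -2, 0.8], [0, 0, -60, 0, 0, -2, 0.8], [0, 0, -60, 0, 0, -2, 0.8]]
  ]
}}

```text
clock: 1.82
ee_pos: [535.5, 252.6, 89.7]
tool_rot: [-161.1, 89.8, -163.8]
force: [0.1, -0.6, 0.6]
grip_width: 75.0
```

```bash
python3 - <<'E'
from h import *
st()
im,d,p=snap('wrist','w2')
P=fpts(d,p['K'],p['extrinsics']); X,Y,Z=P[...,0],P[...,1],P[...,2]
m=(X>490)&(X<590)&(Y>210)&(Y<300)&(Z>67)&(Z<77)
m=cv2.morphologyEx(m.astype(np.uint8),cv2.MORPH_OPEN,np.ones((3,3)))>0
q=P[m]; print(len(q),cv2.minAreaRect(q[:,:2].astype(np.float32)) if len(q) else '',np.median(q[:,2]),q.mean(0))
cv2.imwrite('pics/w2c.png',cv2.resize(im[100:300,160:480,::-1],None,fx=2.5,fy=2.5))
print(p['extrinsics'][:3,3])
E
```

```text
t 1.82 p [535.5 252.6  89.7] toolx [-0.003 -0.001 -1.   ] zaz -2.73 F [ 0.1 -0.6  0.6] w 75.0 q [-39.  41.  19. 103. -19.  40. -13.]
1954 ((534.7182006835938, 251.400390625), (24.364927291870117, 41.4778938293457), 87.82691955566406) 71.62179504168893 [534.9163601  252.18189133  71.5258156 ]
[539.09670458 334.37403392 268.78207224]
```

View pics/w2c.png

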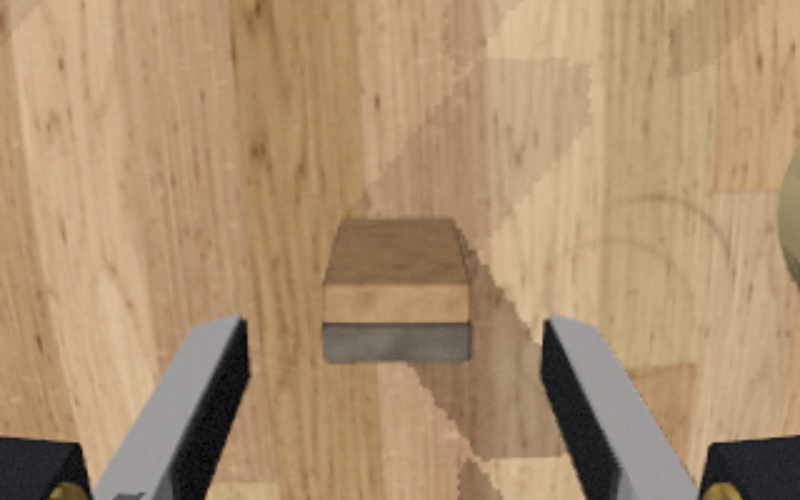

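The block's top is upright between the fingers, half cork and half emery, with edges at about (325..470, 280..360) in the crop. I'll descend, close at 15 N and lift.

Emit:
{"name": "move_arm", "arguments": {
  "motion": [
    [[-0.5, -1, -22, 0, 0, 0, 0.8], [-0.5, -1, -44, 0, 0, 0, 0.8], [-0.5, -1, -44, 0, 0, 0, 0.4], [-0.5, -1, -44, 0, 0, 0, 0.3], [-0.5, -1, -44, 0, 0, 0, 0.3], [-0.5, -1, -44, 0, 0, 0, 0.3], [-0.5, -1, -44, 0, 0, 0, 0.3], [-0.5, -1, -44, 0, 0, 0, 0.3]]
  ],
  "newtons": 15
}}

```text
clock: 2.53
ee_pos: [537.3, 251.2, 47.7]
tool_rot: [43.6, 89.9, 40.8]
force: [-2.1, -0.7, 6.4]
grip_width: 42.4
```

Emit:
{"name": "move_arm", "arguments": {
  "motion": [
    [[0, 0, 20, 0, 0, 0, 0.3], [0, 0, 60, 0, 0, 0, 0.3], [0, 0, 80, 0, 0, 0, 0.3], [0, 0, 80, 0, 0, 0, 0.3]]
  ]
}}

```text
clock: 2.87
ee_pos: [540.2, 251.7, 131.3]
tool_rot: [27.6, 89.5, 24.7]
force: [0.3, 0.7, -0.7]
grip_width: 42.0
```

```bash
python3 - <<'E'
from h import *
st()
im,d,p=snap('wrist','w3')
cv2.imwrite('pics/w3c.png',im[:,:,::-1])
z=np.load('pics/top1.npz')
P=fpts(d,p['K'],p['extrinsics']); X,Y,Z=P[...,0],P[...,1],P[...,2]
m=(X>490)&(X<590)&(Y>210)&(Y<300)&(Z>145)&(Z<160)
q=P[m]; print(len(q),cv2.minAreaRect(q[:,:2].astype(np.float32)) if len(q) else '',np.median(q[:,2]),q.mean(0))
E
```

```text
t 2.87 p [540.2 251.7 131.3] toolx [ 0.008  0.004 -1.   ] zaz -2.88 F [ 0.3  0.7 -0.7] w 42.0 q [-40.  38.  20. 101. -18.  44. -14.]
3753 ((539.2801513671875, 251.88595581054688), (24.959333419799805, 66.58512878417969), 87.73136138916016) 155.28118326666032 [539.28176401 254.65160706 154.42844716]
```

View pics/w3c.png

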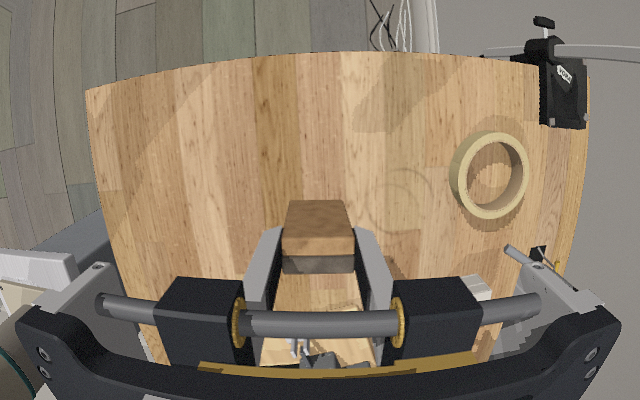

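The block is held between the fingers at (318,240) with 42.0 mm opening. I'll carry it over the clamp's gap.

Emit:
{"name": "move_arm", "arguments": {
  "motion": [
    [[4, -28, 5, 0, 0, 2, 0.3], [14, -80, 15, 0, 0, 8, 0.3], [22, -130, 20, 0, 0, 14, 0.3], [30, -180, 20, 0, 0, 18, 0.3], [38, -230, 20, 0, 0, 18, 0.3], [46, -270, 20, 0, 0, 18, 0.3], [46, -281, 20, 0, 0, 18, 0.3], [46, -281, 20, 0, 0, 18, 0.3], [46, -281, 20, 0, 0, 18, 0.3], [46, -281, 20, 0, 0, 18, 0.3]]
  ]
}}

```text
clock: 3.75
ee_pos: [581.8, -30.2, 145.1]
tool_rot: [144.9, 89.8, 159.9]
force: [0.7, 0.4, -2.3]
grip_width: 42.0
```

```bash
python3 - <<'E'
from h import *
st()
im,d,p=snap('wrist','w4'); print(p['extrinsics'][:3,3])
snap('top','top4')
st()
E
```

```text
t 3.75 p [581.8 -30.2 145.1] toolx [-0.003  0.001 -1.   ] zaz 15.06 F [ 0.7  0.4 -2.3] w 42.0 q [ -9.  35.  14. 102. -11.  44.  26.]
[560.04892133  48.50260228 324.42698162]
t 3.85 p [582.1 -27.8 145.5] toolx [-0.002  0.002 -1.   ] zaz 15.29 F [ 0.5  0.1 -1.6] w 42.4 q [ -9.  35.  14. 102. -11.  44.  26.]
```

View pics/w4.png

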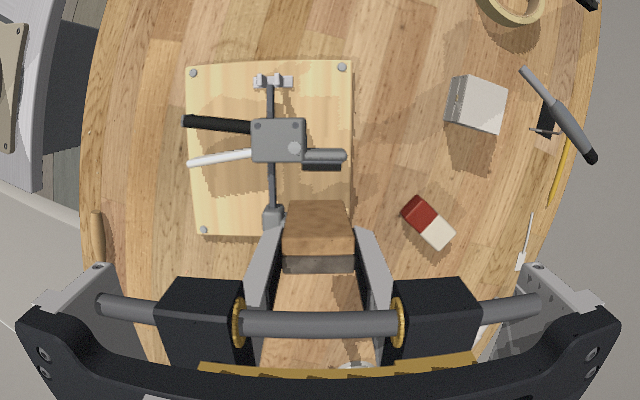

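View pics/top4.png

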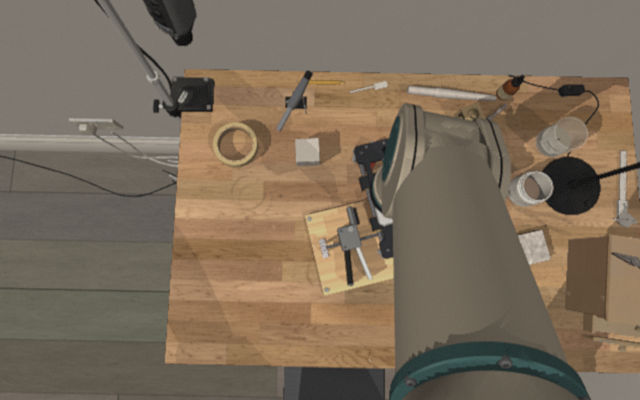

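The wrist view shows the housing top at (278,140), the fixed jaw at (325,157) and the held block at (318,235). The base spans columns 185 to 352. Next I'll measure the clamp relative to the block in this same picture.

```bash
cat > m4.py <<'E'
from h import *
import sys
z=np.load('pics/%s.npz'%sys.argv[1]); P=fpts(z['d'],z['K'],z['E']); X,Y,Z=P[...,0],P[...,1],P[...,2]
def rect(m,name):
    m=cv2.morphologyEx(m.astype(np.uint8),cv2.MORPH_OPEN,np.ones((3,3)))
    n,l,s,_=cv2.connectedComponentsWithStats(m); 
    if n<2: print(name,'none');return
    k=1+np.argmax(s[1:,4]); q=P[l==k]; r=cv2.minAreaRect(q[:,:2].astype(np.float32)); print(name,len(q),np.round(r[0],1),np.round(r[1],1),round(r[2],2),'z',np.median(q[:,2]).round(1)); return q
loc=(X>380)&(X<680)&(abs(Y)<170)
hq=rect(loc&(abs(Z-54)<2.5),'housing')   # centre clamp(-6,8.5) 40x49
ztop=float(sys.argv[2])
rect(loc&(abs(Z-ztop)<4)&(abs(X-585)<45)&(abs(Y+29)<30),'block top')
B=loc&(abs(Z-12)<3.5)
bq=rect(B,'base')
a=np.radians(15); ex=np.array([np.sin(a),-np.cos(a)]); ey=np.array([np.cos(a),np.sin(a)])
# origin from housing
r=cv2.minAreaRect(hq[:,:2].astype(np.float32)); o=np.array(r[0])+6*ex-8.5*ey
print('origin(housing)',o)
# body jaw top points in clamp frame
C=np.stack([(P[...,:2]-o)@ex,(P[...,:2]-o)@ey],-1)
j=(abs(Z-50)<4)&(C[...,1]>36)&(C[...,1]<72)&(C[...,0]>-10)&(C[...,0]<32)
q=C[j]; print('bodyjaw top x',np.percentile(q[:,0],[1,50,99]),'y',np.percentile(q[:,1],[1,99]),len(q))
q=C[(abs(Z-12)<3.5)&(abs(C[...,0]-10)<130)&(abs(C[...,1])<130)]; print('base x',np.percentile(q[:,0],[.3,99.7]),'y',np.percentile(q[:,1],[.3,99.7]))
E
python3 m4.py w4 168
```

```text
housing 281 [545.9   5.4] [19.1 18.4] 24.62 z 52.8
block top 3185 [580.6 -30. ] [66.4 24.7] 14.8 z 169.2
base 12709 [516.4   3. ] [175.7 163.6] 14.61 z 11.9
origin(housing) [539.25483723  -2.6272164 ]
bodyjaw top x [-2.81141405  5.52991308 14.15616356] y [36.60473292 56.97778594] 369
base x [-92.60007577  94.62595608] y [-107.69782085   66.79828704]
```

Emit:
{"name": "move_arm", "arguments": {
  "motion": [
    [[1.8, 7.4, 0, 0, 0, 0, 0.3], [1.8, 7.4, -20, 0, 0, 0, 0.3], [1.8, 7.4, -32, 0, 0, 0, 0.3], [1.8, 7.4, -32, 0, 0, 0, 0.3], [1.8, 7.4, -32, 0, 0, 0, 0.3], [1.8, 7.4, -32, 0, 0, 0, 0.3]]
  ]
}}

```text
clock: 4.35
ee_pos: [585.2, -21.8, 115.0]
tool_rot: [4.2, 90.0, 19.5]
force: [0.2, -0.0, -1.0]
grip_width: 42.0
```

```bash
python3 - <<'E'
from h import *
st()
im,d,p=snap('wrist','w5')
snap('scene','s5')
cv2.imwrite('pics/s5c.png',cv2.resize(cv2.imread('pics/s5.png')[180:350,220:420],None,fx=4,fy=3.4,interpolation=cv2.INTER_CUBIC))
st()
E
python3 m4.py w5 137
```

```text
t 4.35 p [585.2 -21.8 115. ] toolx [ 0.001  0.    -1.   ] zaz 15.22 F [ 0.2 -0.  -1. ] w 42.0 q [ -9.  38.  13. 103. -12.  41.  26.]
t 4.45 p [585.4 -22.4 115.4] toolx [ 0.002  0.    -1.   ] zaz 15.18 F [ 0.4  0.6 -0.5] w 41.9 q [ -9.  38.  13. 103. -12.  41.  26.]
housing 481 [540.8  11.8] [18.  33.1] 49.19 z 52.5
block top 3215 [583.9 -21.4] [66.4 24.4] 14.91 z 139.1
base 14054 [515.5   6.6] [175.9 156.3] 14.69 z 11.9
origin(housing) [534.11128254   3.81648343]
bodyjaw top x [ 5.24514716 12.84968158 21.58058422] y [36.23376109 59.99661798] 539
base x [-84.86797701 102.5986254 ] y [-104.4347077    69.74826558]
```

View pics/w5.png

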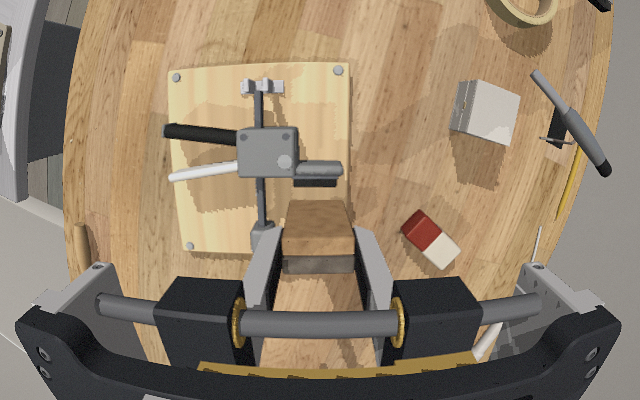

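View pics/s5c.png

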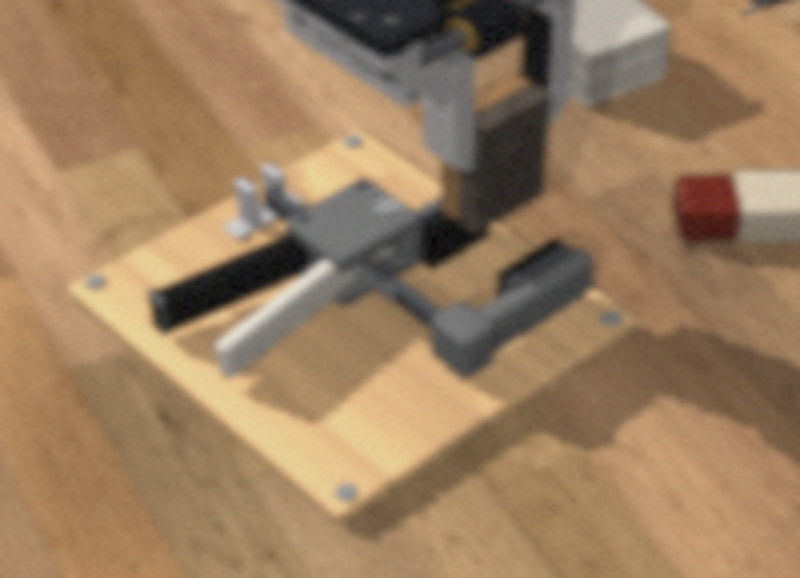

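The wrist picture puts the block at clamp (37.3, 49.9), about 3 mm from the fixed pad at (315,180). The scene view agrees that it hangs just in front of the fixed jaw. I'll shift it slightly and lower it.

Emit:
{"name": "move_arm", "arguments": {
  "motion": [
    [[-1.8, -1, -10, 0, 0, 0, 0.3], [-1.8, -1, -30, 0, 0, 0, 0.3], [-1.8, -1, -44, 0, 0, 0, 0.3], [-1.8, -1, -50, 0, 0, 0, 0.3], [-1.8, -1, -52, 0, 0, 0, 0.3], [-1.8, -1, -52, 0, 0, 0, 0.3], [-1.8, -1, -52, 0, 0, 0, 0.3]]
  ]
}}

```text
clock: 5.03
ee_pos: [583.4, -24.1, 63.0]
tool_rot: [-18.0, 89.9, -2.9]
force: [0.3, -0.1, -1.2]
grip_width: 42.1
```

Emit:
{"name": "move_arm", "arguments": {
  "motion": [
    [[0, 0, -1, 0, 0, 0, 0.3], [0, 0, -2, 0, 0, 0, 0.3], [0, 0, -2, 0, 0, 0, 0.3]]
  ]
}}

```text
clock: 5.28
ee_pos: [583.1, -23.9, 60.8]
tool_rot: [-11.1, 90.0, 4.1]
force: [0.2, -0.5, -2.5]
grip_width: 42.2
```

```bash
python3 - <<'E'
from h import *
st()
snap('scene','s6')
cv2.imwrite('pics/s6c.png',cv2.resize(cv2.imread('pics/s6.png')[180:350,220:420],None,fx=4,fy=3.4,interpolation=cv2.INTER_CUBIC))
st()
E
```

```text
t 5.28 p [583.1 -23.9  60.8] toolx [ 0.001  0.    -1.   ] zaz 15.14 F [ 0.2 -0.5 -2.5] w 42.2 q [ -8.  42.  11. 105. -14.  34.  27.]
t 5.33 p [583.1 -23.9  60.8] toolx [ 0.001  0.    -1.   ] zaz 15.13 F [-0.4 -0.2 -0.8] w 42.3 q [ -8.  42.  11. 105. -14.  34.  27.]
```

View pics/s6c.png

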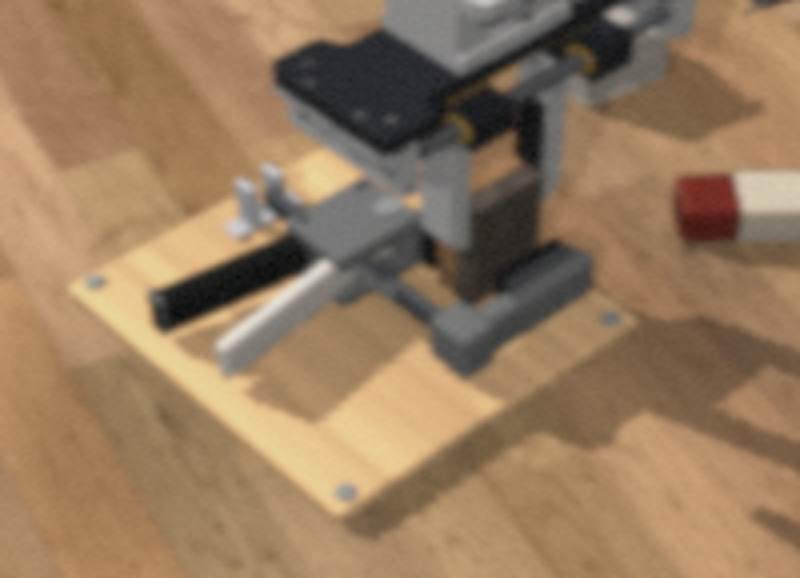

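The block is between the pads, with its foot at about (480,290) in the crop. I'll feel for the plywood.

Emit:
{"name": "move_arm", "arguments": {
  "motion": [
    [[0, 0, -0.5, 0, 0, 0, 0.3], [0, 0, -1, 0, 0, 0, 0.3], [0, 0, -1, 0, 0, 0, 0.3]]
  ]
}}

```text
clock: 5.58
ee_pos: [583.0, -24.0, 59.7]
tool_rot: [-20.5, 90.0, -5.3]
force: [-0.9, 0.4, 2.0]
grip_width: 42.2
```

Emit:
{"name": "move_arm", "arguments": {
  "motion": [
    [[0, 0, -0.5, 0, 0, 0, 0.3], [0, 0, -1, 0, 0, 0, 0.3], [0, 0, -1, 0, 0, 0, 0.3]]
  ]
}}

```text
clock: 5.83
ee_pos: [582.5, -24.2, 59.3]
tool_rot: [164.0, 90.0, 179.2]
force: [-2.6, -0.8, 7.2]
grip_width: 41.9
```

Contact, at 7 N. I'll ease off, open and rise.

Emit:
{"name": "move_arm", "arguments": {
  "motion": [
    [[0, 0, 0.8, 0, 0, 0, 0.3], [0, 0, 0.8, 0, 0, 0, 0.48], [0, 0, 0.8, 0, 0, 0, 0.55], [0, 0, 0.8, 0, 0, 0, 0.6], [0, 0, 0.8, 0, 0, 0, 0.6], [0, 0, 20, 0, 0, 0, 0.6], [0, 0, 50, 0, 0, 0, 0.6], [0, 0, 80, 0, 0, 0, 0.6], [0, 0, 80, 0, 0, 0, 0.6]]
  ]
}}

```text
clock: 6.58
ee_pos: [586.7, -24.4, 143.6]
tool_rot: [-16.6, 89.5, -1.5]
force: [1.3, -0.7, 0.4]
grip_width: 56.4
```

```bash
python3 - <<'E'
from h import *
st()
snap('wrist','w7')
snap('scene','s7')
cv2.imwrite('pics/s7c.png',cv2.resize(cv2.imread('pics/s7.png')[180:350,220:420],None,fx=4,fy=3.4,interpolation=cv2.INTER_CUBIC))
st()
E
python3 m4.py w7 84
```

```text
t 6.58 p [586.7 -24.4 143.6] toolx [ 0.009 -0.    -1.   ] zaz 15.12 F [ 1.3 -0.7  0.4] w 56.4 q [ -9.  35.  14. 102. -12.  44.  26.]
t 6.68 p [583.7 -23.8 139.5] toolx [ 0.003  0.    -1.   ] zaz 15.14 F [ 0.1  0.3 -0.1] w 56.6 q [ -9.  36.  14. 102. -12.  43.  26.]
housing 281 [548.    9.2] [17.5 21.9] 55.36 z 52.9
block top 1461 [580.9 -24.4] [42.3 25.1] 15.17 z 83.5
base 10978 [519.6  -9.5] [176.  189.9] 14.89 z 11.9
origin(housing) [541.36409016   1.16004556]
bodyjaw top x [ 0.66502396  8.89720678 23.67365504] y [36.35608789 54.51582601] 340
base x [-89.39391197  98.83690993] y [-110.73303323   64.05854554]
```

View pics/w7.png

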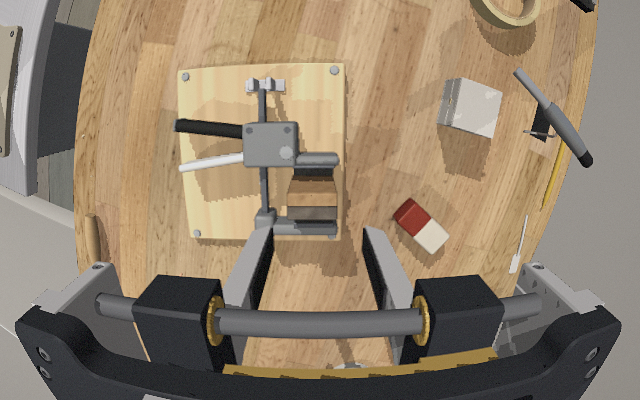

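View pics/s7c.png

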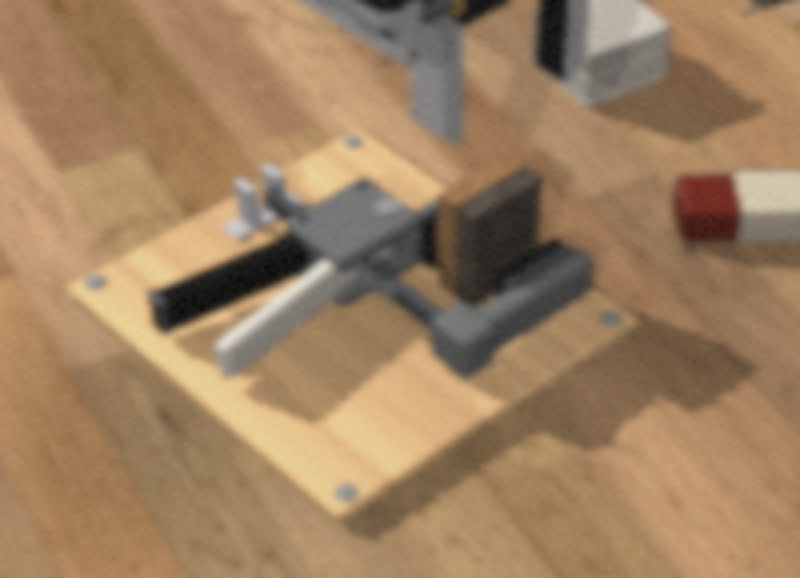

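The block stands upright between the pads at (313,195) in the wrist view, with the sliding jaw at (300,228). The trigger is at (212,160) and the handle at (208,127). I'll rotate and move over them.

Emit:
{"name": "move_arm", "arguments": {
  "motion": [
    [[-20, 6, 0, 0, 0, -7, 0.83], [-45, 13, 0, 0, 0, -14, 0.83], [-80, 24, 0, 0, 0, -21, 0.83], [-110, 32, 0, 0, 0, -28, 0.83], [-110, 32, 0, 0, 0, -35, 0.83], [-110, 32, 0, 0, 0, -42, 0.83], [-110, 32, 0, 0, 0, -49, 0.83], [-110, 32, -10, 0, 0, -56, 0.83], [-110, 32, -20, 0, 0, -63, 0.83], [-110, 32, -30, 0, 0, -70, 0.83], [-110, 32, -40, 0, 0, -77, 0.83], [-110, 32, -50, 0, 0, -84, 0.83], [-110, 32, -60, 0, 0, -90, 0.83], [-110, 32, -60, 0, 0, -90, 0.83], [-110, 32, -60, 0, 0, -90, 0.83], [-110, 32, -60, 0, 0, -90, 0.83]]
  ]
}}

```text
clock: 8.02
ee_pos: [472.5, 7.9, 78.2]
tool_rot: [-81.4, 89.9, -156.2]
force: [-0.3, -0.4, -0.6]
grip_width: 78.4
```

```bash
python3 - <<'E'
from h import *
st()
snap('wrist','w8')
snap('scene','s8')
cv2.imwrite('pics/s8c.png',cv2.resize(cv2.imread('pics/s8.png')[180:350,220:420],None,fx=4,fy=3.4,interpolation=cv2.INTER_CUBIC))
st()
E
python3 m4.py w8 84
```

```text
t 8.02 p [472.5   7.9  78.2] toolx [-0.001 -0.    -1.   ] zaz -74.72 F [-0.3 -0.4 -0.6] w 78.4 q [-27.  38.  33. 122. -41.  31. -37.]
t 8.12 p [473.    8.1  78.8] toolx [ 0.  0. -1.] zaz -74.77 F [ 0.1 -0.3 -0. ] w 77.9 q [-27.  38.  34. 122. -41.  31. -37.]
housing 303 [548.2   7.1] [13.4 12.8] 16.41 z 53.6
block top 2729 [581.2 -24.2] [42.1 24.6] 14.75 z 83.6
base 14820 [507.5  37.2] [175.5  93.3] 14.29 z 11.9
origin(housing) [541.51643391  -0.93885333]
bodyjaw top x [-1.44468935  7.26386817 21.28869976] y [36.19332768 54.82088551] 621
base x [-91.04060347  96.55975   ] y [-109.90006506   63.68127801]
```

View pics/w8.png

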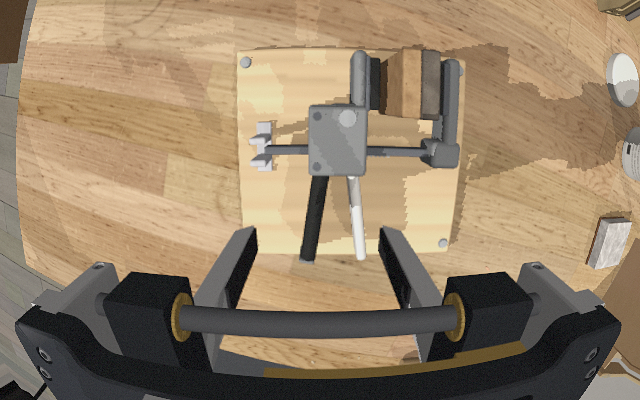

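View pics/s8c.png

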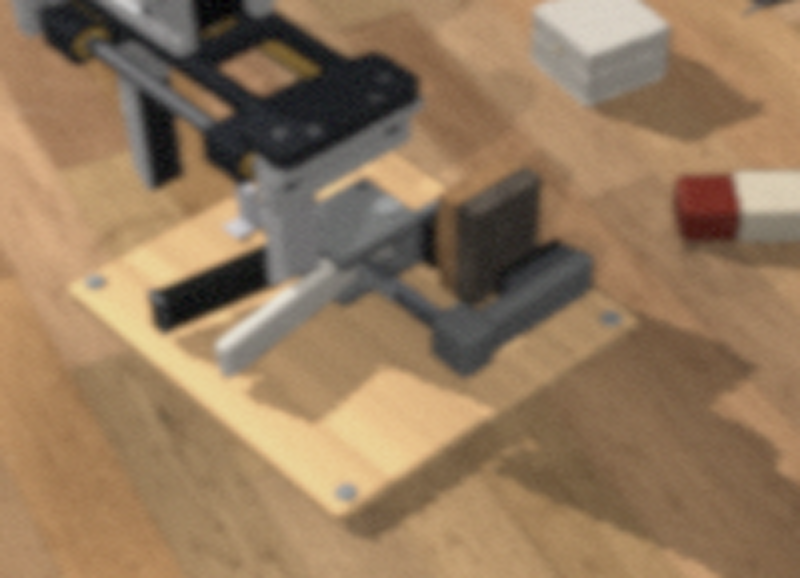

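The wrist view shows the trigger end at (361,255) and the handle end at (308,258), both inside the fingers at (250,235) and (385,235). The block is at (412,85), between the fixed pad at (372,80) and the sliding jaw at (450,100). I'll go down.

Emit:
{"name": "move_arm", "arguments": {
  "motion": [
    [[0.5, 0, -20, 0, 0, 0, 0.83], [0.5, 0, -40, 0, 0, 0, 0.83], [0.5, 0, -54, 0, 0, 0, 0.83], [0.5, 0, -60, 0, 0, 0, 0.83], [0.5, 0, -60, 0, 0, 0, 0.83]]
  ],
  "newtons": 8
}}

```text
clock: 8.53
ee_pos: [472.9, 8.0, 17.9]
tool_rot: [-123.0, 89.9, 162.2]
force: [0.3, -0.6, -0.4]
grip_width: 77.9
```

```bash
python3 - <<'E'
from h import *
st()
snap('wrist','w9')
E
```

```text
t 8.53 p [472.9   8.   17.9] toolx [-0.001  0.    -1.   ] zaz -74.85 F [ 0.3 -0.6 -0.4] w 77.9 q [-21.  44.  25. 123. -48.  23. -31.]
```

View pics/w9.png

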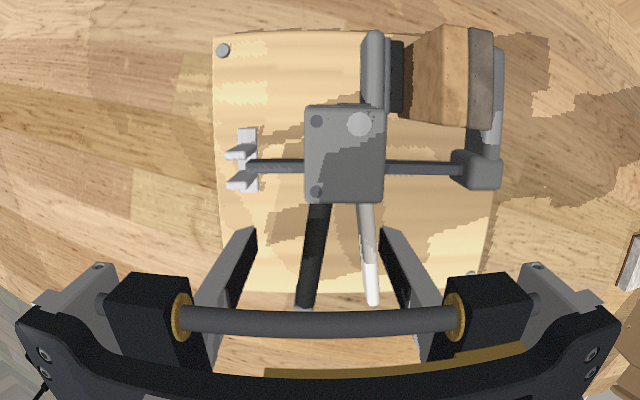

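The fingers straddle the handle at (312,255) and the trigger at (367,255). First comes a light trial squeeze at 8 N, to see how grip force shows in the wrist force.

Emit:
{"name": "move_arm", "arguments": {
  "motion": [
    [[0, 0, 0, 0, 0, 0, 0.28], [0, 0, 0, 0, 0, 0, 0.28], [0, 0, 0, 0, 0, 0, 0.28], [0, 0, 0, 0, 0, 0, 0.28], [0, 0, 0, 0, 0, 0, 0.28], [0, 0, 0, 0, 0, 0, 0.28]]
  ],
  "newtons": 8
}}

```text
clock: 9.08
ee_pos: [474.0, 5.6, 19.0]
tool_rot: [15.3, 89.8, -59.6]
force: [-0.9, -8.6, 2.3]
grip_width: 41.6
```

```bash
python3 - <<'E'
from h import *
s,_=st(); a=np.radians(15); print('F along clamp x',s['force'][:2]@[np.sin(a),-np.cos(a)], s['dq'].round(1))
E
```

```text
t 9.08 p [474.    5.6  19. ] toolx [ 0.002 -0.004 -1.   ] zaz -74.95 F [-0.9 -8.6  2.3] w 41.6 q [-21.  44.  25. 123. -48.  23. -31.]
F along clamp x 8.080634753129228 [ 0.3  0.1  0.8  0.1  0.4 -0.8 -0. ]
```

The trigger force equals the grip setting: 8.1 N on the wrist at 8 N. I'll now squeeze at 11 N, which moves the free jaw but can press the block with under 6 N at most.

Emit:
{"name": "move_arm", "arguments": {
  "motion": [
    [[0, 0, 0, 0, 0, 0, 0.28], [0, 0, 0, 0, 0, 0, 0.28], [0, 0, 0, 0, 0, 0, 0.28], [0, 0, 0, 0, 0, 0, 0.28], [0, 0, 0, 0, 0, 0, 0.28], [0, 0, 0, 0, 0, 0, 0.28]]
  ],
  "newtons": 11
}}

```text
clock: 9.58
ee_pos: [474.1, 5.0, 18.9]
tool_rot: [13.7, 89.7, -61.3]
force: [-1.7, -6.7, 2.4]
grip_width: 26.5
```

```bash
python3 - <<'E'
from h import *
st();snap('wrist','w10'); st()
E
```

```text
t 9.58 p [474.1   5.   18.9] toolx [ 0.002 -0.004 -1.   ] zaz -75.03 F [-1.7 -6.7  2.4] w 26.5 q [-21.  44.  25. 123. -48.  23. -31.]
t 9.63 p [474.1   5.   18.9] toolx [ 0.002 -0.004 -1.   ] zaz -75.03 F [-1.4 -7.4  2.8] w 26.3 q [-21.  44.  25. 123. -48.  23. -31.]
```

View pics/w10.png

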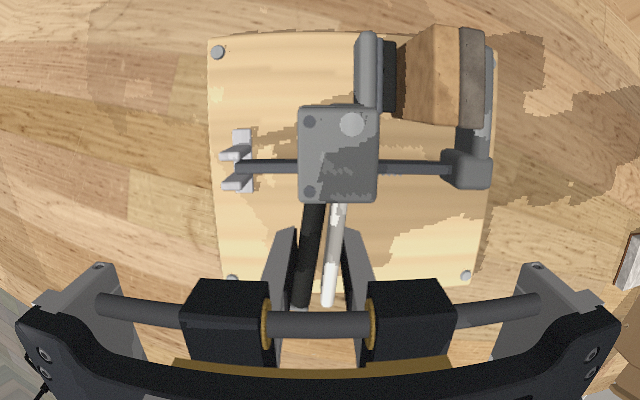

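The trigger is fully drawn: it lies by the handle at (332,250), 26 mm over both. The jaw has moved in slightly, to (470,150). I'll repeat the cycles at 11 N.

Emit:
{"name": "move_arm", "arguments": {
  "motion": [
    [[0, 0, 0, 0, 0, 0, 0.8], [0, 0, 0, 0, 0, 0, 0.8], [0, 0, 0, 0, 0, 0, 0.8], [0, 0, 0, 0, 0, 0, 0.8], [0, 0, 0, 0, 0, 0, 0.8], [0, 0, 0, 0, 0, 0, 0.8], [0, 0, 0, 0, 0, 0, 0.25], [0, 0, 0, 0, 0, 0, 0.25], [0, 0, 0, 0, 0, 0, 0.25], [0, 0, 0, 0, 0, 0, 0.25], [0, 0, 0, 0, 0, 0, 0.25], [0, 0, 0, 0, 0, 0, 0.25], [0, 0, 0, 0, 0, 0, 0.25], [0, 0, 0, 0, 0, 0, 0.25], [0, 0, 0, 0, 0, 0, 0.25], [0, 0, 0, 0, 0, 0, 0.25]]
  ],
  "newtons": 11
}}

```text
clock: 10.97
ee_pos: [473.7, 6.3, 18.4]
tool_rot: [5.2, 89.8, -69.7]
force: [0.3, -5.9, -2.4]
grip_width: 23.6
```

```bash
python3 - <<'E'
from h import *
st();im,d,p=snap('wrist','w11'); 
cv2.imwrite('pics/w11c.png',cv2.resize(im[10:210,200:520,::-1],None,fx=2.5,fy=2.5))
E
```

```text
t 10.97 p [473.7   6.3  18.4] toolx [ 0.001 -0.003 -1.   ] zaz -74.96 F [ 0.3 -5.9 -2.4] w 23.6 q [-21.  44.  25. 123. -48.  23. -31.]
```

View pics/w11c.png

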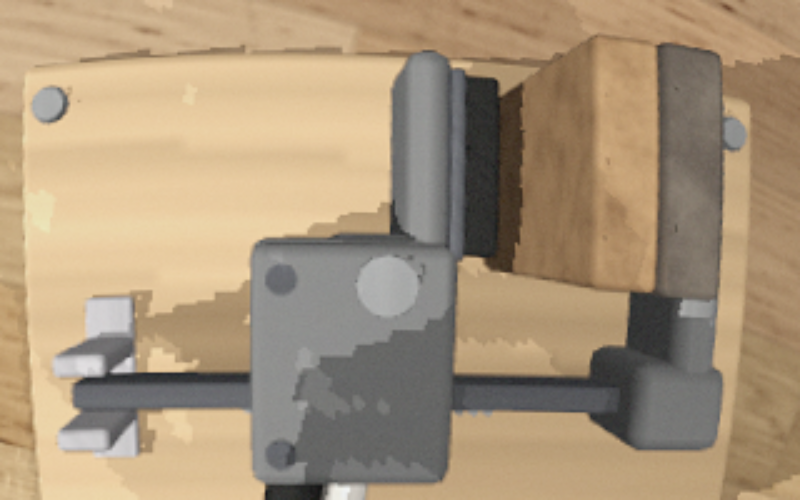

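The jaw box has come in to about (600,395) in the crop, and the block still stands with its foot about 1 mm to 3 mm from the fixed pad. Two more cycles.

Emit:
{"name": "move_arm", "arguments": {
  "motion": [
    [[0, 0, 0, 0, 0, 0, 0.78], [0, 0, 0, 0, 0, 0, 0.78], [0, 0, 0, 0, 0, 0, 0.78], [0, 0, 0, 0, 0, 0, 0.78], [0, 0, 0, 0, 0, 0, 0.78], [0, 0, 0, 0, 0, 0, 0.78], [0, 0, 0, 0, 0, 0, 0.25], [0, 0, 0, 0, 0, 0, 0.25], [0, 0, 0, 0, 0, 0, 0.25], [0, 0, 0, 0, 0, 0, 0.25], [0, 0, 0, 0, 0, 0, 0.25], [0, 0, 0, 0, 0, 0, 0.25], [0, 0, 0, 0, 0, 0, 0.25], [0, 0, 0, 0, 0, 0, 0.25], [0, 0, 0, 0, 0, 0, 0.25]]
  ],
  "newtons": 11
}}

```text
clock: 12.27
ee_pos: [473.6, 6.2, 18.4]
tool_rot: [2.3, 89.8, -72.7]
force: [-0.0, -4.8, -2.5]
grip_width: 24.1
```

Emit:
{"name": "move_arm", "arguments": {
  "motion": [
    [[0, 0, 0, 0, 0, 0, 0.78], [0, 0, 0, 0, 0, 0, 0.78], [0, 0, 0, 0, 0, 0, 0.78], [0, 0, 0, 0, 0, 0, 0.78], [0, 0, 0, 0, 0, 0, 0.78], [0, 0, 0, 0, 0, 0, 0.78], [0, 0, 0, 0, 0, 0, 0.25], [0, 0, 0, 0, 0, 0, 0.25], [0, 0, 0, 0, 0, 0, 0.25], [0, 0, 0, 0, 0, 0, 0.25], [0, 0, 0, 0, 0, 0, 0.25], [0, 0, 0, 0, 0, 0, 0.25], [0, 0, 0, 0, 0, 0, 0.25], [0, 0, 0, 0, 0, 0, 0.25], [0, 0, 0, 0, 0, 0, 0.25]]
  ],
  "newtons": 11
}}

```text
clock: 13.52
ee_pos: [473.6, 6.2, 18.4]
tool_rot: [3.0, 89.8, -72.0]
force: [0.6, -5.4, -2.3]
grip_width: 23.4
```

```bash
python3 - <<'E'
from h import *
st();im,d,p=snap('wrist','w12'); 
cv2.imwrite('pics/w12c.png',cv2.resize(im[10:210,200:520,::-1],None,fx=2.5,fy=2.5))
E
```

```text
t 13.52 p [473.6   6.2  18.4] toolx [ 0.001 -0.003 -1.   ] zaz -74.97 F [ 0.6 -5.4 -2.3] w 23.4 q [-21.  44.  25. 123. -48.  23. -31.]
```

View pics/w12c.png

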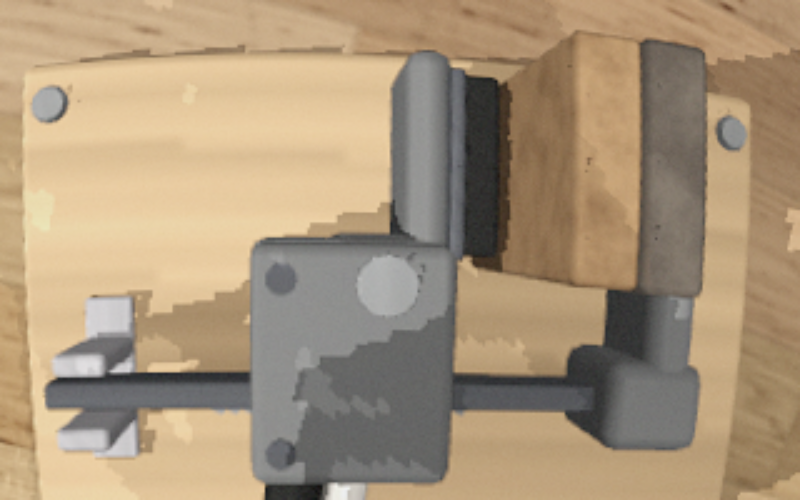

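The jaw box is at about (575,395) and the block's top has shifted towards the fixed pad, so the jaw is now pushing it. One more cycle at 11 N.

Emit:
{"name": "move_arm", "arguments": {
  "motion": [
    [[0, 0, 0, 0, 0, 0, 0.78], [0, 0, 0, 0, 0, 0, 0.78], [0, 0, 0, 0, 0, 0, 0.78], [0, 0, 0, 0, 0, 0, 0.78], [0, 0, 0, 0, 0, 0, 0.78], [0, 0, 0, 0, 0, 0, 0.78], [0, 0, 0, 0, 0, 0, 0.25], [0, 0, 0, 0, 0, 0, 0.25], [0, 0, 0, 0, 0, 0, 0.25], [0, 0, 0, 0, 0, 0, 0.25], [0, 0, 0, 0, 0, 0, 0.25], [0, 0, 0, 0, 0, 0, 0.25], [0, 0, 0, 0, 0, 0, 0.25], [0, 0, 0, 0, 0, 0, 0.25], [0, 0, 0, 0, 0, 0, 0.25]]
  ],
  "newtons": 11
}}

```text
clock: 14.82
ee_pos: [473.6, 6.2, 18.4]
tool_rot: [2.9, 89.8, -72.0]
force: [0.1, -5.0, -2.7]
grip_width: 23.6
```

```bash
python3 - <<'E'
from h import *
st();im,d,p=snap('wrist','w13'); 
cv2.imwrite('pics/w13c.png',cv2.resize(im[10:210,200:520,::-1],None,fx=2.5,fy=2.5))
snap('scene','s13')
cv2.imwrite('pics/s13c.png',cv2.resize(cv2.imread('pics/s13.png')[180:350,220:420],None,fx=4,fy=3.4,interpolation=cv2.INTER_CUBIC))
E
```

```text
t 14.82 p [473.6   6.2  18.4] toolx [ 0.001 -0.003 -1.   ] zaz -74.97 F [ 0.1 -5.  -2.7] w 23.6 q [-21.  44.  25. 123. -48.  23. -31.]
```

View pics/w13c.png

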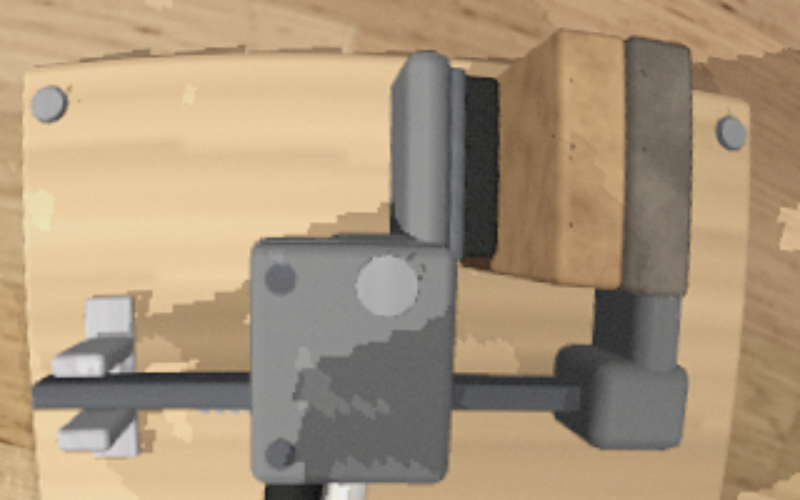

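View pics/s13c.png

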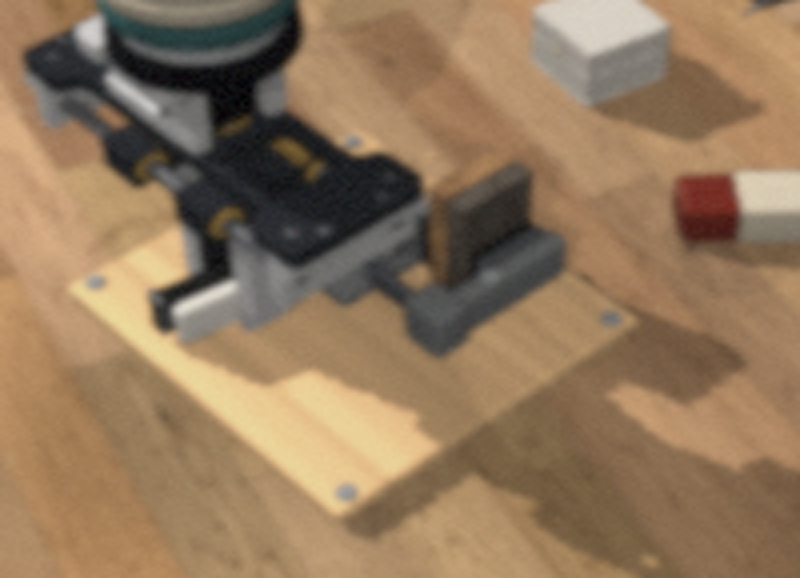

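The block is still upright and nearly on the fixed pad, with its cork edge at (500,170) against the pad at (495,170). The jaw is close behind it. I'll cycle again at 11 N.

Emit:
{"name": "move_arm", "arguments": {
  "motion": [
    [[0, 0, 0, 0, 0, 0, 0.78], [0, 0, 0, 0, 0, 0, 0.78], [0, 0, 0, 0, 0, 0, 0.78], [0, 0, 0, 0, 0, 0, 0.78], [0, 0, 0, 0, 0, 0, 0.78], [0, 0, 0, 0, 0, 0, 0.78], [0, 0, 0, 0, 0, 0, 0.25], [0, 0, 0, 0, 0, 0, 0.25], [0, 0, 0, 0, 0, 0, 0.25], [0, 0, 0, 0, 0, 0, 0.25], [0, 0, 0, 0, 0, 0, 0.25], [0, 0, 0, 0, 0, 0, 0.25], [0, 0, 0, 0, 0, 0, 0.25], [0, 0, 0, 0, 0, 0, 0.25], [0, 0, 0, 0, 0, 0, 0.25]]
  ],
  "newtons": 11
}}

```text
clock: 16.17
ee_pos: [473.9, 4.7, 18.4]
tool_rot: [5.4, 89.7, -69.7]
force: [0.4, -7.8, -3.0]
grip_width: 26.9
```

```bash
python3 - <<'E'
from h import *
st();im,d,p=snap('wrist','w14'); 
cv2.imwrite('pics/w14c.png',cv2.resize(im[10:210,200:520,::-1],None,fx=2.5,fy=2.5))
E
```

```text
t 16.17 p [473.9   4.7  18.4] toolx [ 0.002 -0.005 -1.   ] zaz -75.05 F [ 0.4 -7.8 -3. ] w 26.9 q [-21.  44.  25. 123. -48.  23. -31.]
```

View pics/w14c.png

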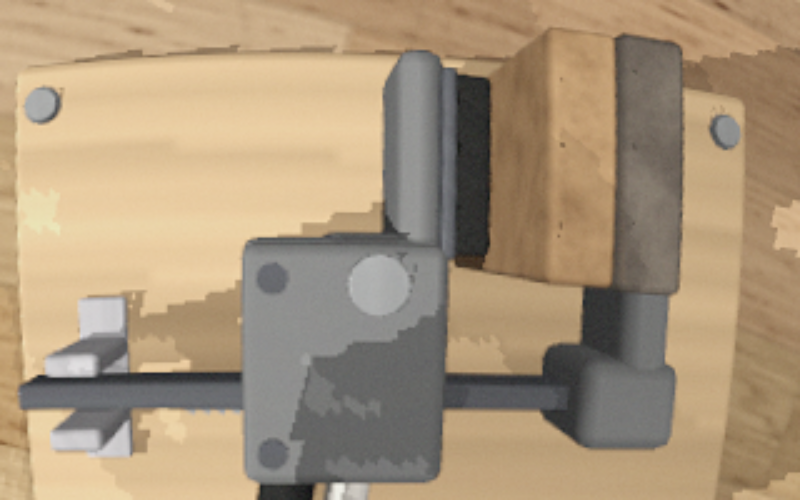

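The squeeze now stalls at 26.9 mm instead of 23.5 mm, with the block against the fixed pad at (490,170). Next is a release and a squeeze at 12 N.

Emit:
{"name": "move_arm", "arguments": {
  "motion": [
    [[0, 0, 0, 0, 0, 0, 0.78], [0, 0, 0, 0, 0, 0, 0.78], [0, 0, 0, 0, 0, 0, 0.78], [0, 0, 0, 0, 0, 0, 0.78], [0, 0, 0, 0, 0, 0, 0.78], [0, 0, 0, 0, 0, 0, 0.78], [0, 0, 0, 0, 0, 0, 0.25], [0, 0, 0, 0, 0, 0, 0.25], [0, 0, 0, 0, 0, 0, 0.25], [0, 0, 0, 0, 0, 0, 0.25], [0, 0, 0, 0, 0, 0, 0.25], [0, 0, 0, 0, 0, 0, 0.25], [0, 0, 0, 0, 0, 0, 0.25], [0, 0, 0, 0, 0, 0, 0.25], [0, 0, 0, 0, 0, 0, 0.25]]
  ],
  "newtons": 12
}}

```text
clock: 17.47
ee_pos: [474.3, 3.1, 18.5]
tool_rot: [7.4, 89.6, -67.7]
force: [0.3, -10.2, -4.6]
grip_width: 30.1
```

```bash
python3 - <<'E'
from h import *
st();im,d,p=snap('wrist','w15'); 
cv2.imwrite('pics/w15c.png',im[:,:,::-1])
E
```

```text
t 17.47 p [474.3   3.1  18.5] toolx [ 0.003 -0.007 -1.   ] zaz -75.14 F [  0.3 -10.2  -4.6] w 30.1 q [-21.  44.  25. 123. -48.  23. -31.]
```

View pics/w15c.png

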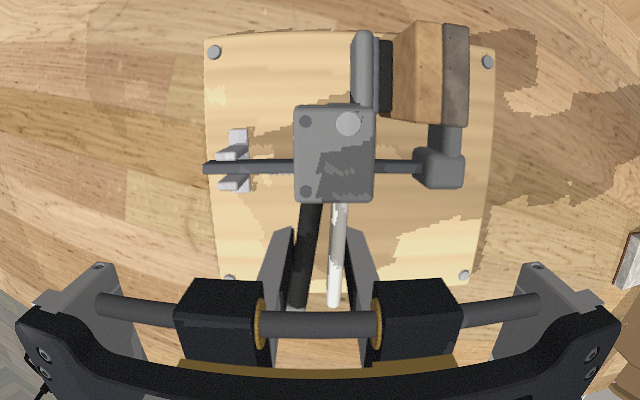

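The squeeze stalls at 30 mm, well short of the stop. The left finger may be touching the handle, which would hide part of the force. I'll release, shift 4 mm to the clamp's -x so that only the trigger is loaded, and squeeze at 13 N.

Emit:
{"name": "move_arm", "arguments": {
  "motion": [
    [[0, 0, 0, 0, 0, 0, 0.83], [0, 0, 0, 0, 0, 0, 0.83], [0, 0, 0, 0, 0, 0, 0.83], [0, 0, 0, 0, 0, 0, 0.83], [0, 0, 0, 0, 0, 0, 0.83], [-1, 3.9, 0, 0, 0, 0, 0.83], [-1, 3.9, 0, 0, 0, 0, 0.25], [-1, 3.9, 0, 0, 0, 0, 0.25], [-1, 3.9, 0, 0, 0, 0, 0.25], [-1, 3.9, 0, 0, 0, 0, 0.25], [-1, 3.9, 0, 0, 0, 0, 0.25], [-1, 3.9, 0, 0, 0, 0, 0.25], [-1, 3.9, 0, 0, 0, 0, 0.25], [-1, 3.9, 0, 0, 0, 0, 0.25], [-1, 3.9, 0, 0, 0, 0, 0.25], [-1, 3.9, 0, 0, 0, 0, 0.25]]
  ],
  "newtons": 13
}}

```text
clock: 18.85
ee_pos: [473.9, 4.8, 18.5]
tool_rot: [8.0, 89.3, -67.2]
force: [1.9, -15.7, -6.3]
grip_width: 26.3
```

```bash
python3 - <<'E'
from h import *
st();im,d,p=snap('wrist','w16'); st()
E
```

```text
t 18.85 p [473.9   4.8  18.5] toolx [ 0.004 -0.01  -1.   ] zaz -75.22 F [  1.9 -15.7  -6.3] w 26.3 q [-21.  44.  25. 124. -48.  23. -32.]
t 18.9 p [473.9   4.8  18.5] toolx [ 0.004 -0.011 -1.   ] zaz -75.21 F [  1.5 -16.3  -5.9] w 26.1 q [-21.  44.  25. 124. -48.  23. -32.]
```

View pics/w16.png

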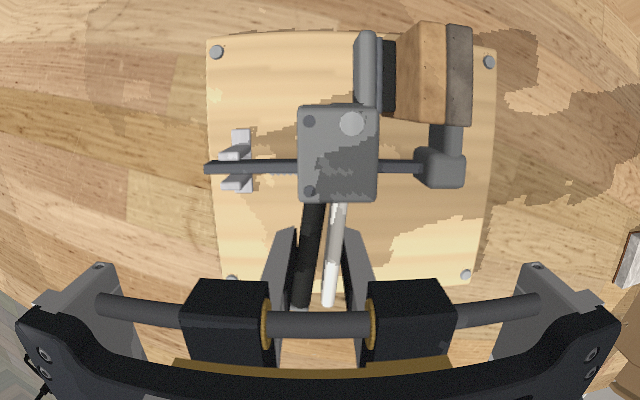

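The wrist force along the clamp's x axis is now about 16 N, more than the 13 N set, so one free finger can load the trigger beyond the setting. By the given line, 16 N is about 18 N on the block, which is below 30 N. I'll release and do a gentler check squeeze at 10 N.

Emit:
{"name": "move_arm", "arguments": {
  "motion": [
    [[0, 0, 0, 0, 0, 0, 0.83], [0, 0, 0, 0, 0, 0, 0.83], [0, 0, 0, 0, 0, 0, 0.83], [0, 0, 0, 0, 0, 0, 0.83], [0, 0, 0, 0, 0, 0, 0.83], [0, 0, 0, 0, 0, 0, 0.83], [0, 0, 0, 0, 0, 0, 0.83]]
  ],
  "newtons": 10
}}

```text
clock: 19.48
ee_pos: [472.4, 12.9, 18.5]
tool_rot: [172.6, 89.9, 97.7]
force: [0.8, -0.9, 0.4]
grip_width: 69.9
```

```bash
python3 - <<'E'
from h import *
st();im,d,p=snap('wrist','w17'); st()
E
```

```text
t 19.48 p [472.4  12.9  18.5] toolx [-0.     0.001 -1.   ] zaz -74.82 F [ 0.8 -0.9  0.4] w 69.9 q [-21.  44.  25. 123. -48.  23. -32.]
t 19.53 p [472.4  13.1  18.5] toolx [-0.     0.002 -1.   ] zaz -74.80 F [ 0.2 -0.1 -0.1] w 73.6 q [-21.  44.  25. 123. -48.  23. -32.]
```

Emit:
{"name": "move_arm", "arguments": {
  "motion": [
    [[0, 0, 0, 0, 0, 0, 0.25], [0, 0, 0, 0, 0, 0, 0.25], [0, 0, 0, 0, 0, 0, 0.25], [0, 0, 0, 0, 0, 0, 0.25], [0, 0, 0, 0, 0, 0, 0.25], [0, 0, 0, 0, 0, 0, 0.25], [0, 0, 0, 0, 0, 0, 0.25], [0, 0, 0, 0, 0, 0, 0.25]]
  ],
  "newtons": 10
}}

```text
clock: 20.2
ee_pos: [474.0, 3.7, 18.4]
tool_rot: [6.9, 89.2, -68.3]
force: [2.5, -17.5, -7.1]
grip_width: 29.0
```

Emit:
{"name": "move_arm", "arguments": {
  "motion": [
    [[0, 0, 0, 0, 0, 0, 0.25], [0, 0, 0, 0, 0, 0, 0.25]]
  ],
  "newtons": 10
}}

```text
clock: 20.37
ee_pos: [473.9, 3.8, 18.4]
tool_rot: [6.8, 89.3, -68.4]
force: [1.2, -17.2, -6.8]
grip_width: 28.5
```

```bash
python3 - <<'E'
from h import *
st();im,d,p=snap('wrist','w18'); st()
E
```

```text
t 20.37 p [473.9   3.8  18.4] toolx [ 0.005 -0.012 -1.   ] zaz -75.26 F [  1.2 -17.2  -6.8] w 28.5 q [-21.  44.  25. 124. -48.  23. -32.]
t 20.42 p [473.9   3.8  18.4] toolx [ 0.005 -0.012 -1.   ] zaz -75.26 F [  2.3 -16.2  -7.2] w 28.7 q [-21.  44.  25. 124. -48.  23. -32.]
```

View pics/w18.png

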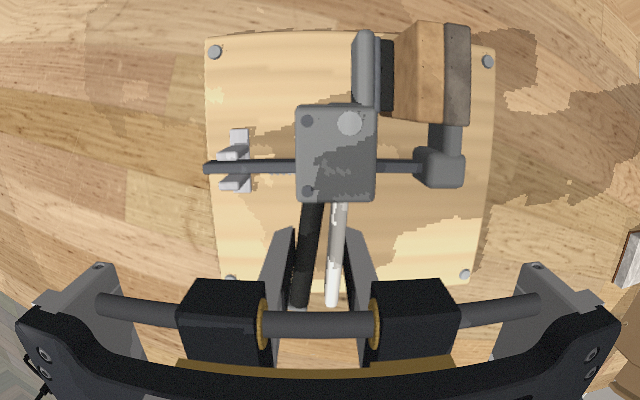

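View pics/w17.png

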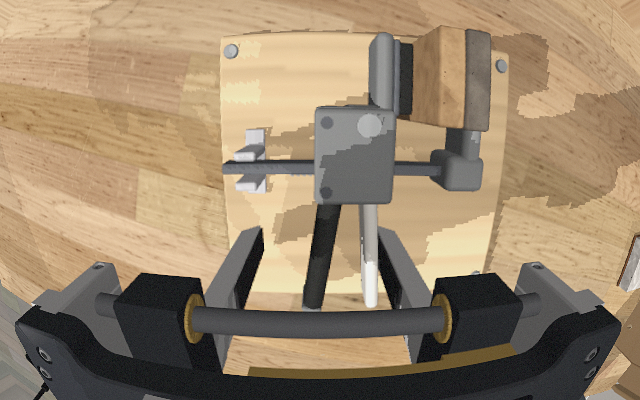

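The trigger now stalls at about 16–17 N on the wrist, with the fingers 28.5 mm apart, well short of full squeeze (23.5 mm). The jaw is in the same place as before the squeeze, 39 px from the housing in both pictures, so the clamp is firm. I'll release, centre and withdraw upwards.

Emit:
{"name": "move_arm", "arguments": {
  "motion": [
    [[0, 0, 0, 0, 0, 0, 0.7], [0, 0, 0, 0, 0, 0, 0.88], [0, 0, 0, 0, 0, 0, 0.88], [0, 0, 0, 0, 0, 0, 0.88], [0, 0, 0, 0, 0, 0, 0.88], [0, 0, 0, 0, 0, 0, 0.88], [1, -3.9, 0, 0, 0, 0, 0.88], [1, -3.9, 0, 0, 0, 0, 0.88], [1, -3.9, 0, 0, 0, 0, 0.88], [1, -3.9, 20, 0, 0, 0, 0.88], [1, -3.9, 50, 0, 0, 0, 0.88], [1, -3.9, 80, 0, 0, 0, 0.88], [1, -3.9, 110, 0, 0, 0, 0.88], [1, -3.9, 110, 0, 0, 0, 0.88], [1, -3.9, 110, 0, 0, 0, 0.88]]
  ]
}}

```text
clock: 21.67
ee_pos: [474.2, 9.0, 129.6]
tool_rot: [101.5, 89.8, 26.8]
force: [-0.4, 0.4, 0.1]
grip_width: 82.6
```

```bash
python3 - <<'E'
from h import *
st();im,d,p=snap('wrist','w19'); snap('scene','s19')
cv2.imwrite('pics/s19c.png',cv2.resize(cv2.imread('pics/s19.png')[140:340,220:440],None,fx=3.6,fy=3,interpolation=cv2.INTER_CUBIC))
st()
E
python3 m4.py w19 84
```

```text
t 21.67 p [474.2   9.  129.6] toolx [ 0.003  0.001 -1.   ] zaz -74.78 F [-0.4  0.4  0.1] w 82.6 q [-31.  34.  40. 120. -36.  38. -42.]
t 21.77 p [472.6   8.9 127.8] toolx [-0.001  0.001 -1.   ] zaz -74.81 F [-0.8  0.3  0.6] w 83.2 q [-31.  34.  40. 120. -36.  38. -42.]
housing 311 [544.1   3.7] [22.7 19.4] 21.6 z 52.8
block top 1732 [579.7 -18.6] [42.  24.6] 16.28 z 83.6
base 8479 [532.4 -58. ] [175.7  91.2] 14.06 z 12.0
origin(housing) [537.43891926  -4.31529814]
bodyjaw top x [-3.86472736  4.80762744 13.4895132 ] y [36.20218021 59.43005374] 495
base x [-93.43694362  94.50567681] y [-105.27504801   68.84685728]
```

View pics/w19.png

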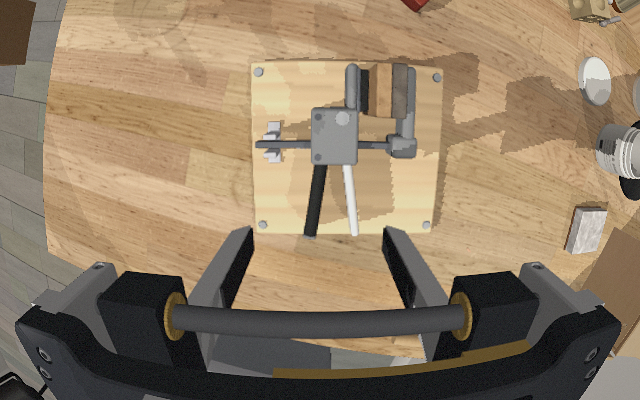

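View pics/s19c.png

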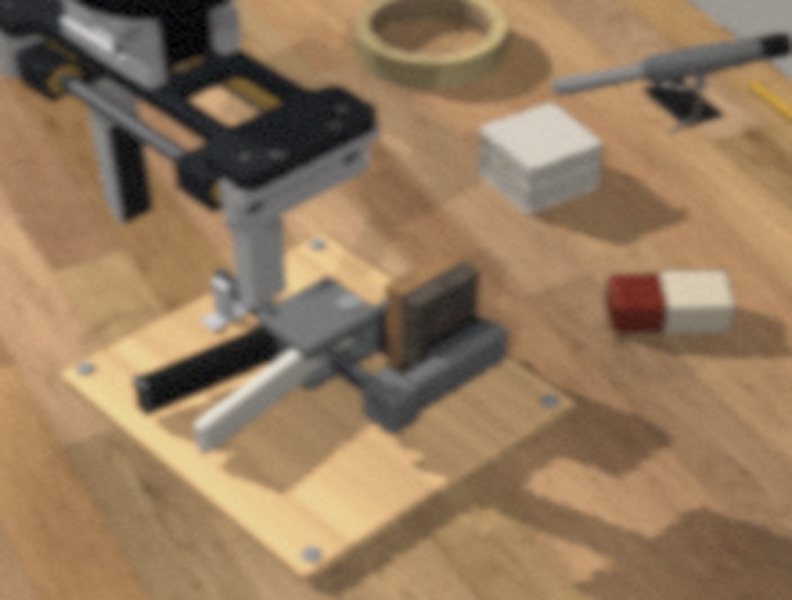

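The wrist view shows the block at (385,90) between the fixed pad at (362,90) and the jaw at (405,100). The trigger is back at rest at (350,200) and the fingers are clear. In the scene view the block is upright and the ring box, polish and tape haven't moved. I'm handing in.

```bash
python3 -c "
from rig import env
print(env.close_job())"
```

```text
the job is handed in; nothing more can be done
None
```

The block is clamped upright between the pads, and I handed the job in at about 22 s. I stood it on the plywood about 4 mm from the fixed pad, closed the jaw with nine trigger squeezes (plus a light 8 N trial that ran into the first), then let go and lifted clear.

**Last checks:**
- **Block:** its top measured z 83.6 mm, against 84 mm expected. The fixed pad and sliding jaw appear to sit against it on either side. The top's outline read about 1° off square to the clamp, which is within the measuring noise.
- **Firmness:** in the last squeeze the trigger stalled with the fingers 28.5 mm apart, against 23.5 mm at a full squeeze. The jaw had not moved between the pictures before and during it.
- **Surroundings:** the trigger is back at rest, the gripper touches nothing, and the ring box, polish and tape look unmoved.

**What disagreed:**
- **Trigger force:** in the last two squeezes the wrist force read about 16–17 N, more than the 13 N and 10 N I had set. With only one finger pushing, the trigger got more than the grip setting. By your figures that means about 18–21 N on the block at the peak, above the intended 10 N but below the 30 N limit.
- **Final clamping force:** I could not measure it directly. The stated brake limit suggests 14 N at most.

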